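# Load a valve shuttle under the tester's spring flap

### The job

Load the valve tester, picking nothing up: with one fingertip press the long paddle down so that the spring-closed flap stands open, and keep it pressed while the other fingertip pushes the white shuttle along the lane and under the flap until it is fully home against the end stop. The flap must not press on the shuttle. Then lift the fingers away so that the flap springs fully shut over it, and leave everything else on the bench where it stands.

Things in the scene. Friction and masses are not known exactly. Their poses are not given: they have to be found in the camera images.
- tester: Valve tester fixed to the bench, placed and turned anew each time. Origin on the table under the middle of the bay's mouth; x runs along the lane into the bay (push direction), y to its left, z up. Sizes in mm in this frame: aluminium floor 50 wide, 4 thick, from x = -167 to 95; rails from x = -115 to 0, inner faces at y = +-16, tops at z = 10; bay walls (to z = 32) from x = 6 to 83.
- stop (a point): Centre of the face of the rigid end stop inside the bay, at tester x = 79, z = 19; the shuttle's nose must come to rest against it. Behind it stands the grey instrument body, 150 wide and 50 high, from tester x = 94 to 179.
- rod (a point): Point on the axis of the flap's hinge rod (8 thick), at tester x = -100, y = 34, z = 24. The rod runs along tester x from -192 to 94, on brackets 10 wide and 24 high at x = -186, -14 and 90. With one finger over the paddle and the other in the lane it passes between them.
- flap (a joint): Angle of the rocking flap about the rod, rad: 0 = shut (at a stop), growing as it opens, 0.9 at most. Pressing the paddle (left of the rod) down raises the clear cover and its lip (right of the rod). The lip clears the shuttle from 0.35; 0.5 to 0.7 is comfortable. A spring shuts it: 0.10 N m at 0, 0.19 N m at 0.6, so 3 to 7 N on the paddle's middle; let go, it snaps shut.
- lip (a point): Middle of the lower edge of the flap's steel lip (34 wide, 4 thick, tester x = 0 to 4), which hangs across the mouth down to 22 above the table when shut and blocks the shuttle's body but not its tail. The flap's clear cover reaches from here back over the bay to tester x = 86, top 40 above the table when shut.
- paddle_near (a point): Point on the top of the flap's paddle, on its middle line, at tester x = -170; shut, at tester y = 67, z = 31. The paddle is a steel plate along the rod, x = -180 to -24, from 4 to 48 mm left of the rod, 4 thick, sloping up 0.15 rad away from the rod when shut. At flap angle a its middle is about 26 - 33 sin(a - 0.15) high (12 at 0.6). A fingertip can slide along it.
- paddle_far (a point): The same middle line of the paddle's top at tester x = -34, near the paddle's end by the bay.
- shuttle: Loose white nylon sled with a small glass valve lying on it, about 120 g, 110 long, 28 wide, in the lane before the mouth. Origin mid-length on its underside (4 above the table); x points to its nose. Body from x = -15 to 55, 26 tall; low tail from x = -55 to -15, 22 wide, 15 tall. Fully home its origin is at tester x = 24 and the tail still sticks out 31 in front of the mouth, under the shut lip.
- tail_end (a point): Centre of the rear face of the shuttle's tail (22 wide, 15 tall, centre 11.5 above the table): the place to push, towards the shuttle's +x.
- big_valve: Bystander: upright glass valve with black base, 34 across, 85 tall, right of the tester's bay; origin under its foot.
- other_valve: Bystander: upright glass valve, 30 across, 70 tall, far left on the bench; origin under its foot.
- spool: Bystander: metal solder spool standing on its flange, 52 across, 38 tall, right of the lane; origin under its foot.
- cork_block: Bystander: cork block 70 x 45 x 28 tall, left of the paddle; origin under its centre.
- can: Bystander: upright aluminium capacitor can, 35 across, 70 tall, left of the bay; origin under its foot.
- transformer: Bystander: small steel transformer 64 x 56 x 40 tall, far right on the bench; origin under its centre.
- screwdriver: Bystander: screwdriver lying far right on the bench.
- wrench: Bystander: wrench lying far left on the bench.

How it is judged (in metres and radians):
On the way, in this order (a step that is already met when the one before it is completed fails the run):
1. a finger holds the flap open by its paddle while the shuttle is still in front of the mouth (value of joint flap above 0.33 rad and contact force between the fingers and flap above 0.5 N and x of shuttle in the frame of tester below -0.045 m), for 0.1 s.
2. with one finger still pressing the paddle, the other pushes the shuttle in under the open flap (value of joint flap above 0.33 rad and contact force between the fingers and flap above 0.5 N and contact force between the fingers and shuttle above 0.1 N and x of shuttle in the frame of tester between -0.035 and 0.015 m), for 0.02 s.
3. the shuttle is home while the flap is still held open (value of joint flap above 0.3 rad and contact force between the fingers and flap above 0.5 N and x of shuttle in the frame of tester between 0.021 and 0.0275 m and y of shuttle in the frame of tester between -0.006 and 0.006 m), for 0.05 s.
At the end, for the whole second after the job is handed in: The shuttle rests flat in the bay, home against the end stop (within 3 mm), and the flap has sprung shut over it (within 0.04 rad) (x of shuttle in the frame of tester between 0.021 and 0.0275 m and y of shuttle in the frame of tester between -0.006 and 0.006 m and value of joint flap below 0.04 rad and linear speed of shuttle below 0.01 m/s and angle between shuttle's own z axis and vertical below 0.05 rad and height (world z) of shuttle below 0.008 m); the robot touches nothing.
It fails at once if the shuttle is lifted (over 10 mm) or tipped (height (world z) of shuttle above 0.014 m or angle between shuttle's own z axis and vertical above 0.3 rad).
It fails at once if the flap presses on the shuttle (over 2 N) (contact force between flap and shuttle above 2 N).
It fails at once if a bystander is moved by more than 20 mm (distance of any of big_valve, other_valve, spool, cork_block, can, transformer, screwdriver, wrench from where it was at the start of the episode above 0.02 m).
It also fails if it takes over 42 s, if anything falls off the work surface, if the arm or the gripper's body presses on something with over 40 N, if the wrist force passes 120 N, or if a joint passes its speed limit or range.

### The arm

A 6-joint arm with a two-finger parallel gripper is mounted at the origin on the work surface. World frame = base frame: x ahead of the robot, y to its left, z up, the work surface at z = 0. Lengths are in mm, angles in rad, forces in N, time in s.
With the tool pointing down it reaches from about 250 to 725 mm from the base axis. Payload 4 kg.
Tool frame: the origin (TCP) lies at the very end of the fingers, on their centre line; the grasp point (between the pads) lies 19 mm behind it (env.grip_point_offset is the distance from the TCP to the grasp point, in mm); z points along the fingers, y is the line along which they close (so a half turn about z gives the same grasp; the last joint's range is limited). The gripper opens to 85 mm and grips with 20 to 120 N. Pads are 22 mm wide; open, the fingers measure 114 mm over their backs; the gripper's body (76 mm by 85 mm) begins 54 mm behind the grasp point. The pads swing forward as they close: fully open they stand 13 mm farther back than shut.
Start: joints at [1.209, 0.241, 0.005, 1.335, 0, 1.571], TCP at [176.977, 467.631, 231.306] pointing down, gripper open.
Joint ranges: [-2.72, 2.72], [-1.05, 1.87], [-1.09, 1.28], [-1.99, 2.15], [-1.42, 1.44], [-3.14, 3.14]. Speed limits (rad/s): [2.79, 2.79, 3.14, 3.14, 3.14, 3.14].

### API

Orientations are given as a 3x3 rotation matrix whose columns are the frame's x, y, z axes.
In Python, from cell import env gives the robot as it stands.
- The arm moves only by the tool drive_tool, never from a script. Its arguments are lists of equal length, an entry for each row: "linear": the shift along the tool's x, y, z in cm, a list of three; "turn": the turn about the tool's z in degrees. A call has 1 to 5 rows; each row shifts and turns the commanded pose from where the row before left it, along the tool's axes as they then stand; what a row does not reach is not made up. A row lasts 1/12 s, in which the tool goes at most 41.7 mm and 7.16 degrees, less where a joint would pass 70% of its speed; a pose out of reach is approached as far as the arm can. A call is refused whole if a number of a shift passes 4.17 or a number of a turn 7.16, either way. A call with a gripper value outside its range is refused whole. "hand" is the opening, from 0 (shut) to 1 (fully open), set as the call begins (left out, the last holds). The fingers move at their own pace and stop on an object; "force" is the grip in N (left out, the last holds). Time passes only in rows, so rows that do not move let the fingers close. It gives the time, the measured TCP pose, the force, the opening and the grip force at its end, in the units of the state.
- env.get_state(): the state, without advancing time (a new reading comes with each control period).
- env.grab_frame(name): name is "side" or "top" or "wrist"; returns (picture, depth): 400x640x3 uint8, red, green, blue; 400x640 float32, mm along the optical axis (not along the pixel's ray), 0 where there is no reading.
- env.camera_model(name): a dict with "fx", "fy", "cx", "cy" (pixels), "D" ([k1, k2, p1, p2, k3] as OpenCV has them; the pictures are not rectified), "cam_to_world" (4x4, takes a point from camera to world coordinates); the wrist camera has in their place "T_tool_cam" (4x4, takes a point from camera to tool coordinates, whose origin is the TCP and whose axes are the flange's). Camera axes: x right, y up, looking along -z (the intrinsics and any distortion apply to the point x, -y, -z); pixel columns grow to the right and rows downward; lengths in mm; the calibration is good to about 2 mm. A picture is of the moment at which its call begins: read the wrist's pose just before it. camera_model takes no time and is no camera call.
- env.hand_in(): hands the job in; it is judged then, once.
Trained networks look in the newest picture that a camera, given by its name, has taken for a name from the list of things; names that differ only in an ending like _2 or _b are one class to them, and where a whole thing is asked for, a point or a joint stands for the part that bears it (a point fixed in the world has none). Each returns a list of dicts, best first, with "conf" (0 to 1); they miss things now and then, are a little off and sometimes report something else, mostly with a low value. They report only what shows in the picture. A call takes as long as a camera call.
- env.spot_in(thing, camera): "point" ([column, row] in pixels, amid what is visible of it).
The state is a dict: "clock": time; "joint_pos": joint angles; "joint_velocities": joint speeds; "tau": joint torques, N m; "position": TCP position; "tcp_rot": TCP orientation; "contact_force": force on the tool from outside, world axes, zero at the start; "torque": the same for the moment, N m; "width": finger opening in mm; "gripper_force": force on a finger pad.
Only numpy, scipy, OpenCV 4.12 (cv2) and the standard library are available. Lean on these libraries where they do the work, as an engineer would, in place of code of your own. Each camera call takes 0.05 s, during which the arm holds its last target. There are 200 camera calls.

## Working session

There is one attempt and no reset: what is moved stays moved. The work goes in short steps, Python scripts to look and compute and a tool call to move; the robot and the scene stay as the last step left them, time stands still between calls to the robot, and variables do not carry over. Pictures are saved under pics/ and viewed, at most 10 in all, crops included, and the job is handed in when it is done.

Besides the shell and the picture viewer there is one more tool, called by a JSON object that holds its "method" and its "body". drive_tool: Moves the arm, as the interface text tells. Its arguments: {"type":"object","properties":{"linear":{"type":"array"},"turn":{"type":"array"},"hand":{"type":"number"},"force":{"type":"number"}},"required":["linear","turn"]}

```bash
mkdir -p pics; cat > h.py <<'E'
import numpy as np, cv2
from cell import env
def cast(cam,px,z=None,depth=None):
    m=env.camera_model(cam); K=np.array([[m['fx'],0,m['cx']],[0,m['fy'],m['cy']],[0,0,1.]])
    u=cv2.undistortPoints(np.array([[px]],float),K,np.array(m['D'],float))[0,0]
    d=np.array([u[0],-u[1],-1.])
    if 'cam_to_world' in m: T=np.array(m['cam_to_world'])
    else:
        s=env.get_state(); W=np.eye(4); W[:3,:3]=s['tcp_rot']; W[:3,3]=s['position']; T=W@np.array(m['T_tool_cam'])
    o=T[:3,3]; r=T[:3,:3]@d
    t=depth if depth is not None else (z-o[2])/r[2]
    return o+t*r
def save(cam,name):
    p,d=env.grab_frame(cam); cv2.imwrite('pics/'+name,cv2.cvtColor(p,cv2.COLOR_RGB2BGR)); return p,d
E
python3 - <<'E'
from h import *
np.set_printoptions(precision=1,suppress=True)
p,d=save('top','top1.png'); np.save('d1.npy',d)
Z=dict(paddle_near=31,paddle_far=31,shuttle=30,tail_end=11.5,stop=19,rod=24,lip=22,big_valve=85,spool=38,cork_block=28,can=70,transformer=40,other_valve=70,tester=0)
for n,z in Z.items():
    r=env.spot_in(n,'top')
    for q in r[:2]: print(n,round(q['conf'],2),np.array(q['point']),cast('top',q['point'],z))
s=env.get_state(); print(s['clock'],s['width'],s['position'],s['tcp_rot'])
save('side','side1.png')
E
```

```text
paddle_near 0.87 [338.9 186.4] [576.1 -43.7  31. ]
paddle_far 0.76 [340.7 190.1] [563.4 -49.6  31. ]
shuttle 0.59 [393.4 162.1] [ 660.8 -229.9   30. ]
shuttle 0.47 [354.4 195.8] [543.9 -95.6  30. ]
tail_end 0.81 [349.1 198.7] [537.6 -78.6  11.5]
stop 0.85 [350.2 162.7] [661.8 -83.3  19. ]
rod 0.87 [349.4 165.3] [651.3 -80.2  24. ]
lip 0.84 [340.  186.6] [577.4 -47.6  22. ]
lip 0.47 [354.2 196.2] [544.1 -95.4  22. ]
big_valve 0.41 [392.7 161.1] [ 649.3 -219.8   85. ]
spool 0.59 [377.5 207.3] [ 503.2 -171.6   38. ]
cork_block 0.74 [302.5 207.1] [505.9  78.8  28. ]
can 0.59 [314.8 146. ] [705.9  37.1  70. ]
transformer 0.75 [459.3 195.5] [ 542.5 -445.8   40. ]
other_valve 0.64 [199.2 250. ] [359.1 407.9  70. ]
tester 0.82 [349.5 161.8] [670.2 -81.9   0. ]
0.75 85.16297516667919 [177.  467.6 231.3] [[-0.9  0.4  0. ]
 [ 0.4  0.9  0. ]
 [-0.   0.  -1. ]]
```

View pics/top1.png

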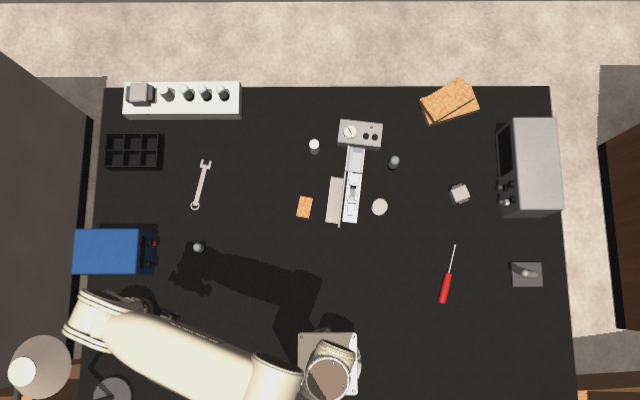

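The top view shows the tester running up the image, with its mouth near (354,178), the lane and paddle below it around (345,200), and the instrument at (360,133). That is about 3 mm per pixel, so I'll go closer with the wrist camera.

```bash
python3 - <<'E'
from h import *
np.set_printoptions(precision=3,suppress=True)
m=env.camera_model('wrist'); print(m['T_tool_cam'],m['fx'],m['cx'],m['cy'])
s=env.get_state(); R=np.array(s['tcp_rot']); print(R)
a=cast('top',(348.5,222),4);b=cast('top',(362,148),4);print(a,b,np.arctan2(*(b-a)[1::-1]))
tgt=np.array([500,-65,260]); print(R.T@(tgt-s['position'])/10)
E
```

```text
[[  -0.       0.952    0.305   77.898]
 [   1.       0.       0.      -0.823]
 [   0.       0.305   -0.952 -142.02 ]
 [   0.       0.       0.       1.   ]] 329.90680101031745 316.71735253377574 198.8820215463126
[[-0.935  0.354  0.   ]
 [ 0.354  0.935  0.   ]
 [ 0.     0.    -1.   ]]
[458.73  -76.104   4.   ] [ 718.65  -125.694    4.   ] -0.18852447433174851
[-49.065 -38.385  -2.87 ]
```

View pics/side1.png

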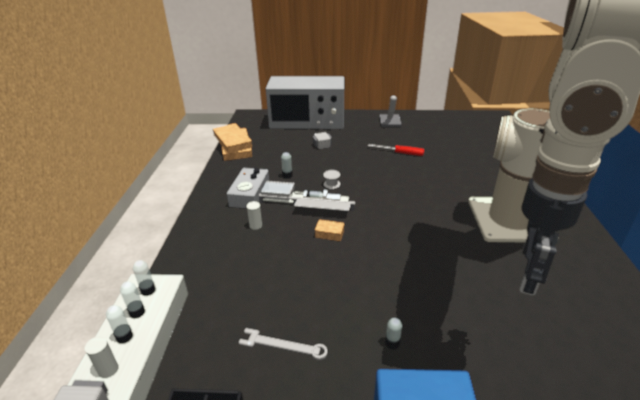

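The side view shows the tester at (300,190). The can is at (255,215), the cork block at (330,230) and the spool at (332,180), all clear of the lane. I'll move above it.

{"method": "drive_tool", "body": {"linear": [[-3.05,-2.4,0.4],[-3.05,-2.4,0.4],[-3.05,-2.4,0.4],[-3.05,-2.4,0.4],[-3.05,-2.4,0.4]], "turn": [0,0,0,0,0], "hand": 0.6}}

```text
clock: 1.22
position: [277.6, 300.0, 211.2]
tcp_rot: [[-0.936, 0.353, 0.0], [0.353, 0.936, 0.0], [-0.0, 0.0, -1.0]]
contact_force: [0.6, -0.3, 0.1]
width: 51.4
gripper_force: 0.0
```

{"method": "drive_tool", "body": {"linear": [[-3.05,-2.4,0.4],[-3.05,-2.4,0.4],[-3.05,-2.4,0.4],[-3.05,-2.4,0.4],[-3.05,-2.4,0.4]], "turn": [0,0,0,0,0]}}

```text
clock: 1.63
position: [378.0, 133.5, 191.5]
tcp_rot: [[-0.935, 0.354, 0.001], [0.354, 0.935, 0.0], [-0.001, 0.001, -1.0]]
contact_force: [1.1, -0.0, 0.1]
width: 51.3
gripper_force: 0.0
```

{"method": "drive_tool", "body": {"linear": [[-3.05,-2.4,0.5],[-3.05,-2.4,0.5],[-3.05,-2.4,0.5],[-3.05,-2.4,0.5],[-3.05,-2.4,0.5]], "turn": [0,0,0,0,0]}}

```text
clock: 2.05
position: [478.2, -33.0, 166.3]
tcp_rot: [[-0.935, 0.354, 0.001], [0.354, 0.935, 0.0], [-0.001, 0.0, -1.0]]
contact_force: [1.2, 1.7, -0.1]
width: 51.4
gripper_force: 0.0
```

{"method": "drive_tool", "body": {"linear": [[-3.05,-2.4,0.5],[0,0,0],[0,0,0],[0,0,0]], "turn": [-7,-7,0,0]}}

```text
clock: 2.38
position: [496.8, -64.0, 161.0]
tcp_rot: [[-0.992, 0.123, -0.001], [0.123, 0.992, 0.0], [0.001, 0.0, -1.0]]
contact_force: [0.3, -0.7, -0.1]
width: 51.2
gripper_force: 0.0
```

```bash
python3 - <<'E'
from h import *
np.set_printoptions(precision=2,suppress=True)
p,d=save('wrist','w1.png'); np.save('w1.npy',d)
Z=dict(paddle_near=31,paddle_far=31,shuttle=25,tail_end=11.5,stop=19,rod=24,lip=22)
for n,z in Z.items():
    for q in env.spot_in(n,'wrist')[:2]:
        u,v=np.array(q['point']).astype(int); dd=d[v,u]
        print(n,round(q['conf'],2),np.array(q['point']),cast('wrist',q['point'],z),'byd',cast('wrist',q['point'],depth=dd))
s=env.get_state(); print(s['clock'],s['width'],s['position'],s['tcp_rot'])
E
```

```text
paddle_near 0.82 [347.4 226. ] [534.27 -40.91  31.  ] byd [535.96 -40.71  27.  ]
paddle_far 0.92 [350.  228.3] [536.93 -38.58  31.  ] byd [538.08 -38.43  28.34]
paddle_far 0.3 [302.  228.6] [532.08 -81.25  31.  ] byd [534.77 -81.89  24.51]
shuttle 0.71 [297.5 222.1] [527.95 -84.98  25.  ] byd [526.15 -84.48  29.6 ]
shuttle 0.33 [349.1 227.9] [539.2  -38.93  25.  ] byd [537.62 -39.13  28.68]
tail_end 0.82 [299.7 225.1] [536.64 -84.82  11.5 ] byd [529.06 -82.86  30.39]
stop 0.88 [331.5 224.8] [536.86 -54.7   19.  ] byd [534.62 -54.7   24.43]
rod 0.7 [334.5 228.3] [538.65 -52.44  24.  ] byd [536.76 -52.47  28.44]
rod 0.63 [299.8 225.8] [532.44 -83.72  24.  ] byd [529.79 -83.04  30.53]
lip 0.86 [349.7 226.1] [539.02 -38.41  22.  ] byd [535.86 -38.84  29.43]
2.7833 51.488169143595094 [497.15 -63.09 161.74] [[-0.99  0.12  0.  ]
 [ 0.12  0.99 -0.  ]
 [-0.    0.   -1.  ]]
```

View pics/w1.png

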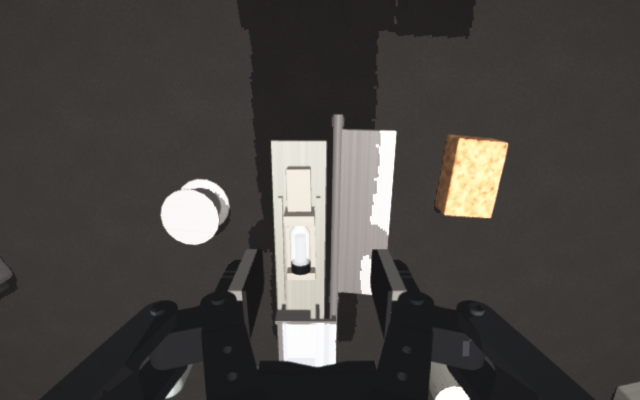

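The wrist view shows the lane's near end at (272–327,141), the rod end at (338,117) and the paddle at (340–395,130–294). The shuttle tail end is at (299,168) and the lip line is at y≈320. I'll fit the pose from these points and overlay the model to check it.

```bash
cat > fit.py <<'E'
from h import *
from scipy.optimize import least_squares
def proj(P,cam='wrist',s=None):
    m=env.camera_model(cam); K=np.array([[m['fx'],0,m['cx']],[0,m['fy'],m['cy']],[0,0,1.]])
    W=np.eye(4); W[:3,:3]=s['tcp_rot']; W[:3,3]=s['position']; T=np.linalg.inv(W@np.array(m['T_tool_cam']))
    Q=(T[:3,:3]@np.asarray(P,float).T).T+T[:3,3]
    return cv2.projectPoints(Q*[1,-1,-1],np.zeros(3),np.zeros(3),K,np.array(m['D'],float))[0][:,0]
def tw(p,P):
    c,s_=np.cos(p[2]),np.sin(p[2]); P=np.asarray(P,float)
    return np.c_[p[0]+c*P[:,0]-s_*P[:,1],p[1]+s_*P[:,0]+c*P[:,1],P[:,2]]
E
python3 - <<'E'
from fit import *
np.set_printoptions(precision=3,suppress=True)
s=env.get_state()
po=34+48*np.cos(.15); pz=24+48*np.sin(.15)+2
M=np.array([[-167,25,4],[-167,-25,4],[-192,34,28],[-180,po,pz],[-24,po,pz]])
px=np.array([[327,141],[272,141],[338,116],[395,130],[374,295]],float)
r=least_squares(lambda p:(proj(tw(p,M),s=s)-px).ravel(),[630,-90,-.13],x_scale=[1,1,.01],loss='soft_l1')
print(r.x,r.fun.reshape(-1,2)); np.save('pose.npy',r.x)
p=r.x
img=cv2.imread('pics/w1.png'); big=cv2.resize(img[100:350,180:440],None,fx=3,fy=2.4*1.0) if 0 else cv2.resize(img[100:340,190:430],None,fx=2.5,fy=2.5,interpolation=cv2.INTER_CUBIC)
def dr(P,c):
    q=(proj(tw(p,P),s=s)-[190,100])*2.5
    cv2.polylines(big,[np.round(q).astype(int)],False,c,1)
dr([[0,-25,4],[-167,-25,4],[-167,25,4],[0,25,4]],(0,255,0))
dr([[0,-16,10],[-115,-16,10]],(0,0,255));dr([[0,16,10],[-115,16,10]],(0,0,255))
dr([[-192,34,28],[-20,34,28]],(255,0,0))
dr([[-180,38,27],[-180,po,pz],[-24,po,pz],[-24,38,27]],(255,0,255))
dr([[0,-17,40],[0,17,40]],(0,255,255))
cv2.imwrite('pics/ov1.png',big)
E
```

```text
[ 622.907 -101.102   -0.146] [[-1.762  0.094]
 [-1.971 -1.364]
 [ 0.067 -1.199]
 [ 0.957  2.223]
 [ 5.307  1.862]]
```

View pics/ov1.png

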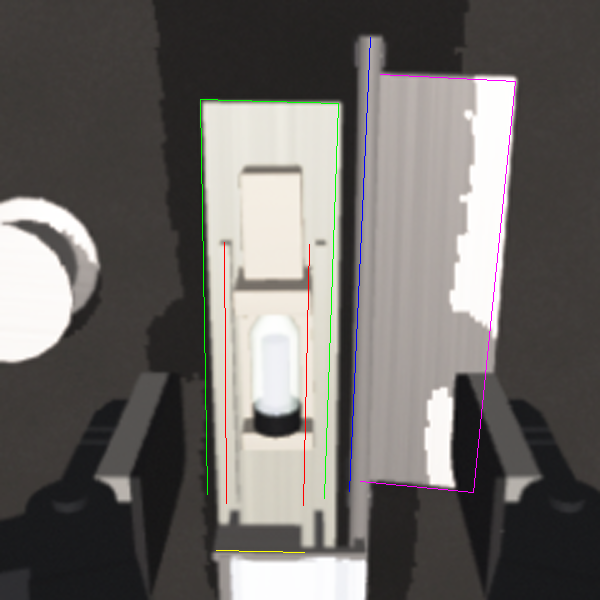

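```bash
python3 - <<'E'
from fit import *
np.set_printoptions(precision=3,suppress=True)
s=env.get_state()
po=34+48*np.cos(.15); pz=24+48*np.sin(.15)+2
M=np.array([[-167,-25,4],[-167,25,4],[-180,po,pz],[-192,34,28],[-24,38.3,26.6],[0,-25,4],[0,25,4],[0,34,28]],float)
px=np.array([[203,100],[341,103],[516,77],[371,38],[366,482],[212,500],[337,540],[359,480]])/2.5+[190,100]
def f(v):
    N=M.copy(); N[5:,0]=v[3:]; return (proj(tw(v,N),s=s)-px).ravel()
r=least_squares(f,[623,-100,-.12,-20,-10,-20],x_scale=[1,1,.01,1,1,1],loss='soft_l1')
p=r.x[:3];print(r.x,r.fun.reshape(-1,2)); np.save('pose.npy',p)
c,s_=np.cos(p[2]),np.sin(p[2])
def inv(w): d=w[:2]-p[:2]; return np.array([c*d[0]+s_*d[1],-s_*d[0]+c*d[1]])
for n,q,z in [('tail top rear',(272,171),19),('tail L',(241,170),19),('tail R',(303,170),19),('spool c',(15,300),38),('lip',(216,550),40),('railL',(224,242),10),('railR',(321,242),10)]:
    print(n,inv(cast('wrist',np.array(q)/2.5+[190,100],z)))
# fingertip position in tool frame from wrist depth
d=np.load('w1.npy')
for q in [(148,420),(478,420),(118,480),(505,480)]:
    u,v=(np.array(q)/2.5+[190,100]).astype(int); w=cast('wrist',(u,v),depth=d[v,u]); print(q,np.array(s['tcp_rot']).T@(w-s['position']))
# goal: above start
R=np.array(s['tcp_rot']); print('toolyaw',np.arctan2(R[1,1],R[0,1])-np.pi/2-p[2])
E
```

```text
[623.886 -97.702  -0.13    1.763  21.652 -24.977] [[-0.291  0.656]
 [-0.303  0.016]
 [ 0.335  0.418]
 [ 0.126 -0.455]
 [ 0.948 -0.743]
 [ 1.223 -0.028]
 [-2.267 -0.02 ]
 [-0.558 -0.016]]
tail top rear [-144.911    0.977]
tail L [-145.156   -9.951]
tail R [-145.391   11.9  ]
spool c [-102.427  -88.077]
lip [ -0.631 -20.425]
railL [-115.642  -17.573]
railR [-116.058   18.663]
(148, 420) [ 10.991 -28.332 -24.229]
(478, 420) [ 10.639  25.2   -23.599]
(118, 480) [ 10.646 -29.482 -40.796]
(505, 480) [ 10.022  26.268 -39.835]
toolyaw 0.011634520383836555
```

```bash
cat > to.py <<'E'
import sys
from fit import *
np.set_printoptions(precision=2,suppress=True)
p=np.load('pose.npy'); s=env.get_state(); R=np.array(s['tcp_rot'])
cur=np.array(s['position']); c,n=np.cos(p[2]),np.sin(p[2]); d=cur-[p[0],p[1],0]
print('tester xyz',c*d[0]+n*d[1],-n*d[0]+c*d[1],cur[2],'yaw',np.degrees(np.arctan2(R[1,1],R[0,1])-np.pi/2-p[2]),s['clock'],s['width'],np.array(s['contact_force']))
if len(sys.argv)>1:
    t=tw(p,[list(map(float,sys.argv[1:4]))])[0]; print('tool cm',R.T@(t-cur)/10)
E
python3 to.py -163 35 60
```

```text
tester xyz -130.14870742058582 17.897476860378976 161.73574974468391 yaw 0.6666089146527612 2.7833 51.488169143595094 [-0.5  -0.14  0.66]
tool cm [ 3.27  1.75 10.17]
```

{"method": "drive_tool", "body": {"linear": [[1.1,0.6,3.3],[1.1,0.6,3.4],[1.1,0.55,3.5],[0,0,0]], "turn": [0.7,0,0,0], "hand": 0.66}}

```text
clock: 3.12
position: [458.1, -40.5, 53.4]
tcp_rot: [[-0.991, 0.13, -0.016], [0.13, 0.992, 0.002], [0.016, -0.0, -1.0]]
contact_force: [-2.1, -0.1, -1.3]
width: 56.3
gripper_force: 0.0
```

```bash
python3 to.py -163 35 40; python3 - <<'E'
from h import *
p,d=save('wrist','w2.png'); np.save('w2.npy',d)
E
```

```text
tester xyz -171.82616638926945 35.25899740864149 53.4006889122919 yaw -0.0003787722284827342 3.1167 56.257676431657195 [-2.15 -0.14 -1.32]
tool cm [-0.9  -0.03  1.33]
```

View pics/w2.png

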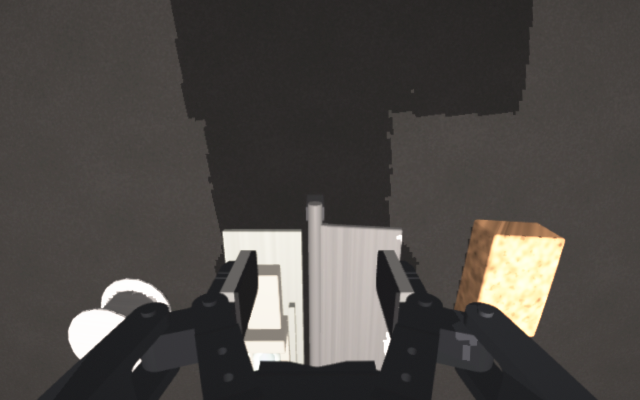

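The left finger is over the lane (floor at columns 223–302) and the right finger is over the paddle (320–400). I'll check the lateral fit from this closer view.

```bash
python3 to.py -163 35 36; python3 - <<'E'
from fit import *
np.set_printoptions(precision=1,suppress=True)
s=env.get_state(); R=np.array(s['tcp_rot']); print(s['position'])
p=np.load('pose.npy'); po=34+48*np.cos(.15); pz=33.2
print(proj(tw(p,[[-167,-25,4],[-167,25,4],[-192,34,28],[-180,po,pz]]),s=s))
d=np.load('w2.npy')
for u,v in [(230,290),(238,280),(245,280),(388,270),(402,290),(395,280),(225,310),(412,310)]:
    w=cast('wrist',(u,v),depth=d[v,u]); print(u,v,R.T@(w-s['position']))
E
```

```text
tester xyz -167.94425714019786 34.980451946886205 56.59944989517278 yaw -0.009938281750097146 3.1667 56.16386251280627 [-0.7  -1.05  0.99]
tool cm [-0.51  0.    2.06]
[461.9 -41.3  56.6]
[[224.4 224.5]
 [302.6 224.6]
 [316.7 198.1]
 [404.2 222.1]]
230 290 [ 10.7 -32.3 -39.7]
238 280 [  9.9 -31.2 -31.7]
245 280 [  8.5 -29.1 -29.3]
388 270 [ 10.8  27.7 -25.6]
402 290 [ 10.8  29.9 -39.8]
395 280 [ 10.9  28.8 -33.3]
225 310 [ 11.8 -30.6 -52.8]
412 310 [ 12.3  29.6 -53.5]
```

{"method": "drive_tool", "body": {"linear": [[-0.3,0,1.0],[0,0,1.0],[0,0,0],[0,0,0]], "turn": [0,0,0,0]}}

```text
clock: 3.5
position: [472.1, -43.1, 40.8]
tcp_rot: [[-0.991, 0.131, 0.003], [0.131, 0.991, -0.0], [-0.003, 0.0, -1.0]]
contact_force: [0.1, 0.2, 0.1]
width: 56.3
gripper_force: 0.0
```

```bash
python3 to.py -163 35 20
```

```text
tester xyz -157.61362030196818 34.4863548215868 40.847334193278726 yaw -0.09896443222047055 3.5 56.30239922416867 [0.14 0.23 0.12]
tool cm [0.55 0.05 2.08]
```

{"method": "drive_tool", "body": {"linear": [[0.6,0.05,0.5],[0,0,0.5],[0,0,0],[0,0,0]], "turn": [0,0,0,0]}}

```text
clock: 3.83
position: [463.6, -41.4, 29.4]
tcp_rot: [[-0.991, 0.131, -0.0], [0.131, 0.991, 0.0], [0.0, -0.0, -1.0]]
contact_force: [0.5, -0.2, 0.3]
width: 56.4
gripper_force: 0.0
```

```bash
python3 to.py -163 35 15
```

```text
tester xyz -166.2076483925106 35.09662890664873 29.3914853094609 yaw -0.081051212956615 3.8333 56.354458924210924 [ 0.47 -0.19  0.29]
tool cm [-0.32 -0.01  1.44]
```

{"method": "drive_tool", "body": {"linear": [[0,0,0.4],[0,0,0.4],[0,0,0.4],[0,0,0],[0,0,0]], "turn": [0,0,0,0,0]}}

```text
clock: 4.25
position: [464.5, -40.9, 17.5]
tcp_rot: [[-0.991, 0.131, 0.001], [0.131, 0.991, 0.001], [-0.001, 0.001, -1.0]]
contact_force: [0.1, 3.2, 3.5]
width: 56.6
gripper_force: 2.3
```

```bash
python3 to.py -163 35 6; python3 - <<'E'
from h import *
p,d=env.grab_frame('wrist'); cv2.imwrite('pics/w3.png',cv2.cvtColor(cv2.resize(p[150:,160:480],None,fx=2,fy=2),cv2.COLOR_RGB2BGR))
E
```

```text
tester xyz -165.36077448112945 35.67010403030598 17.548886002678536 yaw -0.060100456395628256 4.25 56.5531408258813 [0.09 3.2  3.46]
tool cm [-0.23 -0.07  1.16]
```

View pics/w3.png

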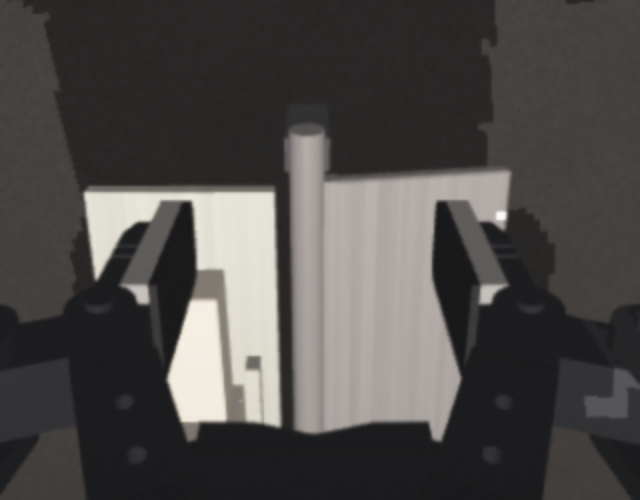

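The finger is now pressing the paddle, with about 3.5 N upward on the tool. The lane finger (tip at crop (177,203)) is inside the lane behind the tail, whose rear edge is at about (205,272). I'll press further and measure the flap angle.

{"method": "drive_tool", "body": {"linear": [[0,-0.05,0.4],[0,0,0.4],[0,0,0.2],[0,0,0],[0,0,0]], "turn": [0,0,0,0,0]}}

```text
clock: 4.72
position: [464.4, -42.7, 7.9]
tcp_rot: [[-0.991, 0.131, 0.001], [0.131, 0.991, -0.002], [-0.001, -0.002, -1.0]]
contact_force: [0.0, -0.8, 6.0]
width: 56.8
gripper_force: 2.9
```

```bash
cat > flap.py <<'E'
from fit import *
def flap():
    p=np.load('pose.npy'); g,d=env.grab_frame('wrist'); s=env.get_state()
    cv2.imwrite('pics/flap.png',cv2.cvtColor(g,cv2.COLOR_RGB2BGR))
    c,n=np.cos(p[2]),np.sin(p[2]); Q=[]
    for v in range(220,330,3):
        for u in range(320,400,3):
            w=cast('wrist',(u,v),depth=d[v,u]); e=w-[p[0],p[1],0]
            Q.append([c*e[0]+n*e[1],-n*e[0]+c*e[1],w[2]])
    Q=np.array(Q); k=(Q[:,1]>42)&(Q[:,1]<74)&(Q[:,2]<32)&(Q[:,0]>-178); Q=Q[k]
    A=np.c_[Q[:,1]-34,np.ones(len(Q))]; 
    for _ in range(3):
        x=np.linalg.lstsq(A,Q[:,2],rcond=None)[0]; r=abs(A@x-Q[:,2]); A,Q=A[r<3],Q[r<3]
    print('flap',.15-np.arctan(x[0]),'z at rod',x[1],'n',len(Q))
flap()
E
python3 flap.py; python3 to.py -163 35 6
```

```text
flap 0.5632357848734902 z at rod 24.390573352462475 n 301
tester xyz -165.3481701453242 33.92686282778379 7.930105894329316 yaw -0.10386412050990233 4.7667 56.632169204156206 [-0.02 -0.26  5.91]
tool cm [-0.23  0.11  0.19]
```

{"method": "drive_tool", "body": {"linear": [[0,0.05,0.3],[-0.4,0,0],[-0.4,0,0],[-0.5,0,0],[-0.5,0,0]], "turn": [0,0,0,0,0]}}

```text
clock: 5.18
position: [478.4, -43.0, 3.7]
tcp_rot: [[-0.991, 0.13, -0.006], [0.13, 0.991, 0.001], [0.006, 0.001, -1.0]]
contact_force: [-5.3, 3.5, 5.8]
width: 56.3
gripper_force: 3.6
```

```bash
python3 flap.py; python3 to.py -80 35 5
```

```text
flap 0.6733651064178037 z at rod 24.936810961563065 n 494
tester xyz -149.89183177793439 35.43381491332735 3.816900322451126 yaw -0.047688998642078186 5.2333 56.73505992107898 [-2.69  4.13  4.86]
tool cm [-6.99 -0.04 -0.15]
```

Flap is at 0.67 with good overlap, and the pusher is in contact. I'll push on.

{"method": "drive_tool", "body": {"linear": [[-0.7,0,-0.05],[-0.7,0,0],[-0.7,0,0],[-0.7,0,0],[-0.7,0,0]], "turn": [0,0,0,0,0]}}

```text
clock: 5.65
position: [513.2, -47.5, 4.0]
tcp_rot: [[-0.991, 0.13, -0.007], [0.13, 0.991, 0.002], [0.007, 0.001, -1.0]]
contact_force: [-3.7, 3.5, 6.2]
width: 56.5
gripper_force: 3.4
```

```bash
python3 flap.py; python3 to.py -55 35 5; python3 - <<'E'
import cv2
cv2.imwrite('pics/f1.png',cv2.imread('pics/flap.png')[150:])
E
```

```text
flap 0.6711625787726543 z at rod 25.282180924649893 n 478
tester xyz -114.19103967639973 35.503209982814305 4.270226491022454 yaw -0.04177826968913757 5.7 55.96237888980042 [-2.07  3.85  4.38]
tool cm [-5.92 -0.05 -0.1 ]
```

View pics/f1.png

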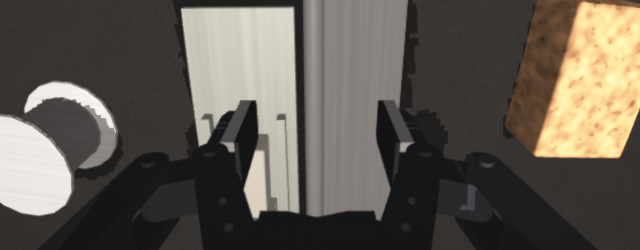

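The lane finger, at about column 240, sits between the rail ends (205 and 283) and the tail is ahead of it. Flap still at 0.67.

{"method": "drive_tool", "body": {"linear": [[-0.7,0,0],[-0.7,0,0],[-0.7,0,0],[-0.7,0,0],[-0.7,0,0]], "turn": [0,0,0,0,0]}}

```text
clock: 6.12
position: [548.3, -52.1, 4.0]
tcp_rot: [[-0.991, 0.13, -0.006], [0.13, 0.991, 0.001], [0.006, 0.001, -1.0]]
contact_force: [-3.7, 3.9, 5.0]
width: 56.3
gripper_force: 3.3
```

{"method": "drive_tool", "body": {"linear": [[-0.6,0,0],[-0.6,0,0],[-0.5,0,0],[0,0,0]], "turn": [0,0,0,0]}}

```text
clock: 6.45
position: [566.6, -54.4, 4.3]
tcp_rot: [[-0.991, 0.13, -0.003], [0.13, 0.991, 0.001], [0.003, 0.001, -1.0]]
contact_force: [-3.2, 3.9, 5.0]
width: 56.2
gripper_force: 2.9
```

```bash
python3 flap.py; python3 to.py -42 35 5
```

```text
flap 0.6628038849492444 z at rod 25.029790783774448 n 491
tester xyz -62.40605439191235 35.47690477464797 4.385203201664089 yaw -0.04303955275337606 6.5 56.222596594895464 [-3.66  4.75  5.62]
tool cm [-2.04 -0.05 -0.07]
```

{"method": "drive_tool", "body": {"linear": [[-0.4,0,0],[-0.4,0,0],[-0.4,0,0],[-0.3,0,0],[0,0,0]], "turn": [0,0,0,0,0]}}

```text
clock: 6.92
position: [581.6, -56.6, 4.5]
tcp_rot: [[-0.991, 0.131, -0.002], [0.131, 0.991, 0.001], [0.002, 0.0, -1.0]]
contact_force: [-3.9, 3.9, 4.3]
width: 56.6
gripper_force: 3.0
```

```bash
python3 to.py -42 35 5
```

```text
tester xyz -47.23869842727367 35.24238526894043 4.545207358017916 yaw -0.05610793661658755 6.9167 56.55631197736022 [-3.87  3.91  4.26]
tool cm [-0.52 -0.02 -0.05]
```

{"method": "drive_tool", "body": {"linear": [[-0.2,0,0],[-0.2,0,0],[-0.1,0,0],[0,0,0]], "turn": [0,0,0,0]}}

```text
clock: 7.25
position: [586.0, -57.3, 4.6]
tcp_rot: [[-0.991, 0.131, -0.003], [0.131, 0.991, 0.001], [0.003, 0.0, -1.0]]
contact_force: [-3.3, 3.5, 4.6]
width: 56.4
gripper_force: 3.7
```

{"method": "drive_tool", "body": {"linear": [[-0.1,0,0],[-0.1,0,0],[0,0,0]], "turn": [0,0,0]}}

```text
clock: 7.5
position: [586.1, -57.4, 4.4]
tcp_rot: [[-0.991, 0.131, -0.007], [0.131, 0.991, 0.001], [0.007, 0.0, -1.0]]
contact_force: [-7.9, 3.5, 9.3]
width: 56.4
gripper_force: 5.8
```

```bash
python3 to.py -42 35 5
```

```text
tester xyz -42.73716385887223 35.09009086678631 4.421964531633515 yaw -0.08489862118761003 7.5 56.40208578307799 [-7.93  3.48  9.25]
tool cm [-0.07 -0.01 -0.06]
```

It stopped at −42.7 (−42 expected) with the force rising. One small firm nudge will confirm it, then I'll look.

{"method": "drive_tool", "body": {"linear": [[-0.15,0,0],[0,0,0],[0,0,0]], "turn": [0,0,0]}}

```text
clock: 7.75
position: [586.1, -57.4, 4.3]
tcp_rot: [[-0.991, 0.131, -0.009], [0.131, 0.991, 0.001], [0.009, -0.0, -1.0]]
contact_force: [-10.7, 5.9, 11.2]
width: 56.5
gripper_force: 7.5
```

```bash
python3 flap.py; python3 to.py -42 35 5
```

```text
flap 0.6687721429277909 z at rod 24.686031137409636 n 332
tester xyz -42.659066711739406 35.035070150069906 4.307088677410066 yaw -0.1041610660284676 7.8 56.191526391512916 [-10.73   4.15  10.2 ]
tool cm [-0.07 -0.   -0.07]
```

{"method": "drive_tool", "body": {"linear": [[0.4,0,0],[0.4,0,0],[0.2,0,0],[0,0,0]], "turn": [0,0,0,0]}}

```text
clock: 8.13
position: [584.1, -56.8, 6.5]
tcp_rot: [[-0.991, 0.131, 0.007], [0.131, 0.991, -0.0], [-0.007, 0.001, -1.0]]
contact_force: [3.5, 2.8, 4.6]
width: 56.3
gripper_force: 3.0
```

```bash
python3 to.py -42 35 5; python3 flap.py; python3 - <<'E'
import cv2
cv2.imwrite('pics/f2.png',cv2.resize(cv2.imread('pics/flap.png')[150:,160:480],None,fx=2,fy=2))
E
```

```text
tester xyz -44.725973097762726 35.37647392746243 6.454717018965994 yaw -0.07995765133069824 8.1333 56.34439412733123 [3.52 2.81 4.61]
tool cm [-0.27 -0.04  0.15]
flap 0.6105339635922769 z at rod 24.718484931815212 n 425
```

View pics/f2.png

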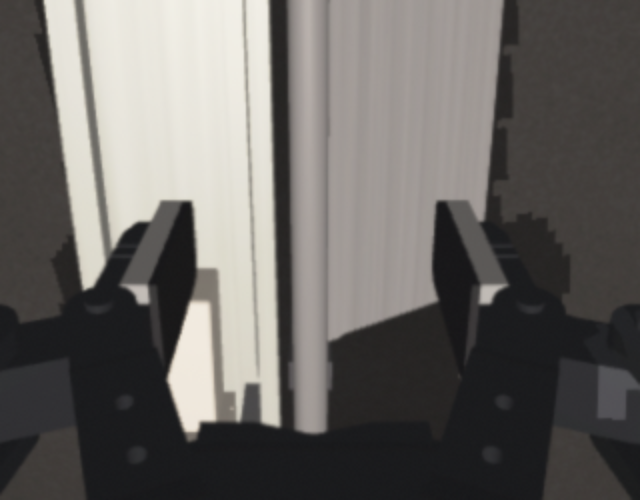

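The tail sits just ahead of the finger at (205,285), and the paddle's far end is at (330,340), still held. Lifting off now.

{"method": "drive_tool", "body": {"linear": [[0,0,-0.5],[0,0,-1],[0,0,-2],[0,0,-3],[0,0,-3]], "turn": [0,0,0,0,0]}}

```text
clock: 8.6
position: [579.0, -58.1, 99.2]
tcp_rot: [[-0.991, 0.132, -0.006], [0.132, 0.991, -0.003], [0.005, -0.003, -1.0]]
contact_force: [0.8, 0.1, 1.0]
width: 56.5
gripper_force: 0.0
```

{"method": "drive_tool", "body": {"linear": [[2,0,-3],[3,0,-2],[3,0,0],[3,0,0],[0,0,0]], "turn": [0,0,0,0,0]}}

```text
clock: 9.02
position: [464.1, -42.9, 148.6]
tcp_rot: [[-0.991, 0.132, -0.01], [0.132, 0.991, -0.002], [0.009, -0.003, -1.0]]
contact_force: [-1.8, 0.1, -1.3]
width: 56.4
gripper_force: 0.0
```

{"method": "drive_tool", "body": {"linear": [[0,0,0],[0,0,0],[0,0,0]], "turn": [0,0,0]}}

```text
clock: 9.27
position: [473.3, -43.1, 149.9]
tcp_rot: [[-0.991, 0.131, 0.001], [0.131, 0.991, -0.001], [-0.001, -0.001, -1.0]]
contact_force: [0.6, -0.6, 0.5]
width: 56.1
gripper_force: 0.0
```

```bash
python3 - <<'E'
from fit import *
p,d=env.grab_frame('wrist'); s=env.get_state(); np.save('w9.npy',d)
P=np.load('pose.npy'); print(s['position'],s['clock'])
q=proj(tw(P,[[-31,0,19],[-31,-11,19],[-31,11,19],[0,-17,40],[0,17,40],[-15-24+30,0,30]]),s=s); print(q)
img=cv2.cvtColor(p,cv2.COLOR_RGB2BGR)
b=cv2.resize(img[150:390,190:430],None,fx=2.5,fy=2.5,interpolation=cv2.INTER_CUBIC)
for x in q: cv2.circle(b,tuple(np.round((x-[190,150])*2.5).astype(int)),4,(0,0,255),1)
cv2.imwrite('pics/end.png',b)
E
```

```text
[473.32307881 -42.96645494 149.81372138] 9.3167
[[282.73658652 311.02158516]
 [271.59671254 310.96726379]
 [293.89433686 311.05749366]
 [264.23289198 351.25715238]
 [299.58679353 351.48263013]
 [282.5178491  336.71134991]]
```

View pics/end.png

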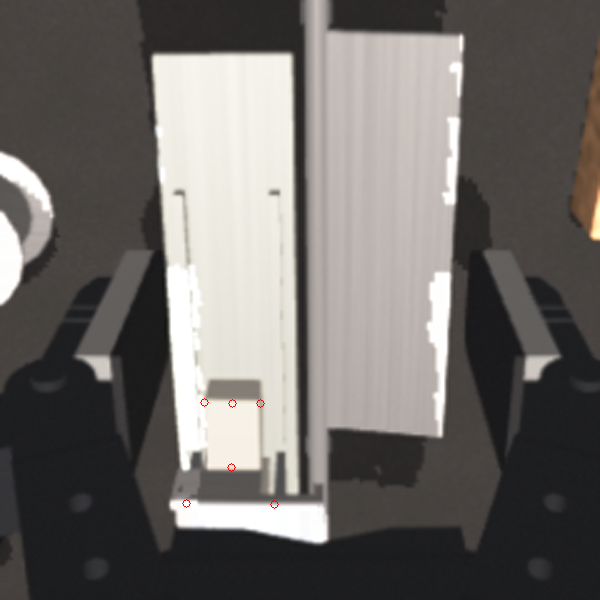

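The end view shows the tail's rear edge at (234,398) against the predicted home position (232,403), so it is within about 1–2 mm. The lip line is at its shut position and the paddle is back up. Handing in.

```bash
python3 -c "
from cell import env
print(env.hand_in())"
```

```text
the job is handed in; nothing more can be done
None
```

I pushed the shuttle against the end stop with the flap held open at about 0.67 rad, then released it. The final picture shows the flap shut and the shuttle within about 2 mm of home, and the job is handed in; no verdict came back.

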